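# Load wet blood smears into the slide dryer and turn its air on again

## Task

The air of the slide dryer is still on: shut its cock first, handle fully across the tube, so that the wet smears are not blown about. Then, keeping them level, slide the deep covered slide carrier into the tall middle guides and the low open carrier into the free top guides of the dryer, both fully home against the back, with the carrier in the bottom guides left where it is. When both are in, open the cock again as far as it goes, and leave the marker and the coverslip box in their places.

Things in the scene. Friction and masses are not known exactly. Their poses are not given: they have to be found in the camera images.
- dryer: White slide dryer, fixed, an open-fronted box 72 mm deep (x), 68 mm wide (y), roof top at z = 74 mm. Origin on the worktop; x points from its open front to its back, y to its left seen from the front, z up. Front face at x = -30 mm, opening z = 10 to 68 mm. Its back plate stops a carrier: a carrier that is home has its origin at x = -18, y = 0 mm and sticks out 30 mm in front.
- guide_bottom (a point): Mouth of the bottom guides: midway between the two side ledges, on the dryer's front face, at the ledges' upper side, 18 mm above the worktop; 12 mm clear height, 41 mm between the side walls. Already holds a carrier.
- guide_middle (a point): The same for the middle guides (tall and wide): ledges' upper side 33 mm above the worktop, 20 mm clear height, 51 mm between the side walls; for the covered carrier. All ledges are 3 mm thick, and the side walls flare by about 3 mm a side at the mouth.
- guide_top (a point): The same for the top guides (low): ledges' upper side 56 mm above the worktop, 12 mm clear height, 41 mm between the side walls; for the open carrier.
- air_cock (a joint): Quarter-turn ball cock on the roof, rad: 0 = shut, at its stop (handle across the tube, pointing to the dryer's right, -y); 1.57 = open, at its stop (handle in line with the tube, pointing to the front, -x, and reaching 10 mm over the front face). Starts at 1.1 to 1.57. Opening turns it clockwise seen from above; friction 0.08 N m, stays where it is left.
- cock_axis (a point): Point on the cock's upright turning axis at handle height, 117 mm above the worktop (dryer x = 12, y = 26 mm). The tall side wall of the analyser stands 0.08 to 0.12 m to the right of the dryer's middle, and the microscope close behind the dryer.
- cock_handle (a point): Point on the cock's grey handle, 36 mm from the axis, 117 mm above the worktop. The grip part runs from 16 to 52 mm from the axis and is 14 mm wide and 14 mm tall (110 to 124 mm above the worktop); the steel valve under it, along x, reaches 101 mm, the roof 74 mm.
- carrier_covered: Deep grey slide carrier with a fixed clear cover, 84 (x) x 46 (y) x 14 mm, about 70 g, lying on the worktop. Origin: centre of its underside; z up. Either end may go in first; grip it across its width near the end that stays outside.
- carrier_open: Low open grey slide carrier with one glass slide in it, 84 (x) x 36 (y) x 6 mm, about 40 g, lying on the worktop. Origin: centre of its underside; z up. Either end may go in first. It and the covered one may have changed places.
- carrier_loaded: A second low open carrier, 84 x 36 x 6 mm, already home in the bottom guides; it stays there. Origin: centre of its underside.
- marker: Marker pen, 131 mm long, 15 mm thick, lying between the work and the large analyser; a bystander.
- coverslip_box: Closed blue coverslip box, 48 x 64 x 20 mm, left of the dryer; a bystander.

How it is judged:
On the way, in this order (a step that is already met when the one before it is completed fails the run):
1. the cock is shut (value of joint air_cock below 0.12 rad), for 0.2 s.
2. one of the two carriers is in its guides, the cock still shut (((z of carrier_covered in the frame of dryer between 0.029 and 0.038 m and x of carrier_covered in the frame of dryer between -0.032 and -0.011 m and y of carrier_covered in the frame of dryer between -0.006 and 0.006 m and angle between the x axis of carrier_covered and the x axis of dryer, either way round below 0.15 rad and angle between carrier_covered's own z axis and vertical below 0.12 rad) or (z of carrier_open in the frame of dryer between 0.052 and 0.061 m and x of carrier_open in the frame of dryer between -0.032 and -0.011 m and y of carrier_open in the frame of dryer between -0.006 and 0.006 m and angle between the x axis of carrier_open and the x axis of dryer, either way round below 0.15 rad and angle between carrier_open's own z axis and vertical below 0.12 rad)) and value of joint air_cock below 0.2 rad), for 0.2 s.
3. both carriers are in their guides, the cock still shut (z of carrier_covered in the frame of dryer between 0.029 and 0.038 m and x of carrier_covered in the frame of dryer between -0.032 and -0.011 m and y of carrier_covered in the frame of dryer between -0.006 and 0.006 m and angle between the x axis of each of carrier_covered, carrier_open and the x axis of dryer, either way round below 0.15 rad and angle between each of carrier_covered, carrier_open's own z axis and vertical below 0.12 rad and z of carrier_open in the frame of dryer between 0.052 and 0.061 m and x of carrier_open in the frame of dryer between -0.032 and -0.011 m and y of carrier_open in the frame of dryer between -0.006 and 0.006 m and value of joint air_cock below 0.2 rad), for 0.2 s.
4. the cock is open (value of joint air_cock above 1.45 rad), for 0.2 s.
At the end, for the whole second after the job is handed in: The covered carrier lies level in the middle guides and the open one in the top guides, each within 7 mm of fully home and at rest; the loaded carrier is still in the bottom guides (within 14 mm of home); the cock is open (within 0.12 rad of its stop) (z of carrier_covered in the frame of dryer between 0.029 and 0.038 m and x of carrier_covered in the frame of dryer between -0.025 and -0.011 m and y of carrier_covered in the frame of dryer between -0.006 and 0.006 m and angle between the x axis of each of carrier_covered, carrier_open, carrier_loaded and the x axis of dryer, either way round below 0.15 rad and angle between each of carrier_covered, carrier_open, carrier_loaded's own z axis and vertical below 0.12 rad and z of carrier_open in the frame of dryer between 0.052 and 0.061 m and x of carrier_open in the frame of dryer between -0.025 and -0.011 m and y of carrier_open in the frame of dryer between -0.006 and 0.006 m and z of carrier_loaded in the frame of dryer between 0.014 and 0.023 m and x of carrier_loaded in the frame of dryer between -0.032 and -0.011 m and y of carrier_loaded in the frame of dryer between -0.006 and 0.006 m and value of joint air_cock above 1.45 rad and linear speed of each of carrier_covered, carrier_open below 0.02 m/s); the robot touches nothing.
It fails at once if one of the two carriers is tipped by more than about 30 degrees (angle between any of carrier_covered, carrier_open's own z axis and vertical above 0.52 rad).
It fails at once if the marker or the coverslip box is shifted by more than 3 cm (distance of any of marker, coverslip_box from where it was at the start of the episode above 0.03 m).
It also fails if it takes over 67 s, if anything falls off the work surface, if the arm or the gripper's body presses on something with over 40 N, if the wrist force passes 120 N, or if a joint passes its speed limit or range.

## Robot

A 6-joint arm with a two-finger parallel gripper is mounted at the origin on a cart in front of the work surface, level with it; the furniture and walls round the work are solid. World frame = base frame: x ahead of the robot, y to its left, z up, the work surface at z = 0. Lengths are in m, angles in rad, forces in N, time in s.
With the tool pointing down it reaches from about 0.25 to 0.8 m from the base axis. Payload 8.5 kg.
Tool frame: the origin (TCP) lies between the finger pads; the fingertips stand 14 mm ahead of it and the grasp point (between the pads) lies 5 mm behind it; z points along the fingers, y is the line along which they close (so a half turn about z gives the same grasp; the last joint's range is limited). The gripper opens to 85 mm and grips with 20 to 120 N. Pads are 22 mm wide; open, the fingers measure 114 mm over their backs; the gripper's body (76 mm by 85 mm) begins 54 mm behind the grasp point. The pads swing forward as they close: fully open they stand 13 mm farther back than shut.
Start: joints at [1.205, 0.238, -0.013, 1.319, 0, 1.571], TCP at [0.188, 0.49, 0.245] pointing down, gripper open.
Joint ranges: [-2.66, 2.66], [-1.03, 1.9], [-1.14, 1.46], [-1.82, 2.27], [-1.45, 1.34], [-3.14, 3.14]. Speed limits (rad/s): [2.22, 2.22, 2.79, 3.14, 3.14, 3.14].

## Interface

Orientations are given as a 3x3 rotation matrix whose columns are the frame's x, y, z axes.
In Python, from workcell import r gives the robot as it stands.
- The arm moves only by the tool send_rows, never from a script. Its argument "commands" is a list of rows, each an object with "xyz": the shift along the tool's x, y, z in cm, a list of three; "rotation": the turn, a rotation vector about the tool's x, y, z in rad, a list of three; "fingers": the finger opening in cm, from 0 to 8.54. In form: [{"xyz": [tx, ty, tz], "rotation": [ax, ay, az], "fingers": fingers}, ...]. A call has 1 to 12 rows; each row is the pose to reach, as a shift and turn from the pose commanded when the call began, along the tool's axes at that moment; what a row does not reach only later rows make up. A row lasts 1/8 s, in which the tool goes at most 62.5 mm and 10.7 degrees, less where a joint would pass 70% of its speed; a pose out of reach is approached as far as the arm can. A call with a gripper value outside its range is refused whole. The fingers move at their own pace and stop on an object; "newtons" is the grip in N (left out, the last holds). Time passes only in rows, so rows that repeat a pose let the fingers close. It gives the time, the measured TCP pose, the force, the opening and the grip force at its end, in the units of the state.
- r.get_obs(): the state, without advancing time (a new reading comes with each control period).
- r.capture(name): name is "scene" or "top" or "wrist"; returns (picture, depth): 384x512x3 uint8, red, green, blue; 384x512 float32, m along the optical axis (not along the pixel's ray), 0 where there is no reading.
- r.camera_model(name): a dict with "camera_matrix" (3x3 intrinsics, pixels), "rvec" (rotation vector, rad) and "tvec" (3), from world to camera coordinates, as OpenCV has them; the wrist camera has in their place "mount" (4x4, takes a point from camera to tool coordinates, whose origin is the TCP and whose axes are the flange's). Camera axes: x right, y down, z forward; pixel columns grow to the right and rows downward; lengths in m; the calibration is good to about 2 mm. A picture is of the moment at which its call begins: read the wrist's pose just before it. camera_model takes no time and is no camera call.
- r.sign_off(): hands the job in; it is judged then, once.
The state is a dict: "time_s": time; "qpos": joint angles; "qd": joint speeds; "joint_torque": joint torques, N m; "position": TCP position; "tool_rot": TCP orientation; "ft_force": force on the tool from outside, world axes, zero at the start; "wrist_torque": the same for the moment, N m; "opening": opening from 0.0 (shut) to 1.0 (fully open); "finger_force": force on a finger pad.
Only numpy, scipy, OpenCV 4.12 (cv2) and the standard library are available. Lean on these libraries where they do the work, as an engineer would, in place of code of your own. Each camera call takes 0.05 s, during which the arm holds its last target. There are 200 camera calls.

## Working session

There is one attempt and no reset: what is moved stays moved. The work goes in short steps, Python scripts to look and compute and a tool call to move; the robot and the scene stay as the last step left them, time stands still between calls to the robot, and variables do not carry over. Pictures are saved under pics/ and viewed, at most 10 in all, crops included, and the job is handed in when it is done.

Besides the shell and the picture viewer there is one more tool, called after "Call:" by a JSON object that holds its "name" and its "arguments", one argument or row to a line. send_rows: Moves the arm, as the interface text tells. Its arguments: {"type":"object","properties":{"commands":{"type":"array","items":{"type":"object","properties":{"xyz":{"type":"array","items":{"type":"number"}},"rotation":{"type":"array","items":{"type":"number"}},"fingers":{"type":"number"}}}},"newtons":{"type":"number"}},"required":["commands"]}

```bash
mkdir -p pics; ls; cat > h.py <<'E'
import numpy as np, cv2
from workcell import r
def grab(name):
    o=r.get_obs(); im,d=r.capture(name); m=r.camera_model(name)
    K=np.array(m["camera_matrix"])
    if "mount" in m:
        T=np.eye(4);T[:3,:3]=np.array(o["tool_rot"]).reshape(3,3);T[:3,3]=o["position"]
        cw=T@np.array(m["mount"])
    else:
        R=cv2.Rodrigues(np.array(m["rvec"],float))[0];t=np.array(m["tvec"],float).ravel()
        cw=np.eye(4);cw[:3,:3]=R.T;cw[:3,3]=-R.T@t
    return im,d,K,cw
def cloud(d,K,cw):
    v,u=np.mgrid[:d.shape[0],:d.shape[1]]
    p=np.stack([(u-K[0,2])/K[0,0]*d,(v-K[1,2])/K[1,1]*d,d],-1)
    P=p@cw[:3,:3].T+cw[:3,3]; P[d<=0]=np.nan; return P
def ray(uv,z,K,cw):
    q=cw[:3,:3]@np.linalg.solve(K,[uv[0],uv[1],1.]); c=cw[:3,3]; return c+q*(z-c[2])/q[2]
E
python3 - <<'E'
from h import *
ims=[]
for n in("top","scene"):
    im,d,K,cw=grab(n); np.savez(n+".npz",im=im,d=d,K=K,cw=cw)
    cv2.imwrite(f"pics/{n}0.png",cv2.cvtColor(im,cv2.COLOR_RGB2BGR)); print(n,cw.round(3).tolist(),K[0,0])
E
```

```text
pics
top [[-0.023, -0.996, 0.085, 0.259], [-1.0, 0.024, 0.008, 0.345], [-0.01, -0.085, -0.996, 0.956], [0.0, 0.0, 0.0, 1.0]] 407.2509945009097
scene [[-0.56, -0.615, 0.556, -0.131], [-0.829, 0.41, -0.381, 0.691], [0.006, -0.674, -0.739, 0.729], [0.0, 0.0, 0.0, 1.0]] 487.56897953528795
```

View pics/top0.png

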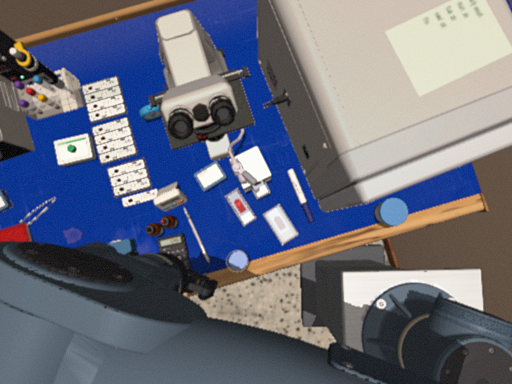

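View pics/scene0.png

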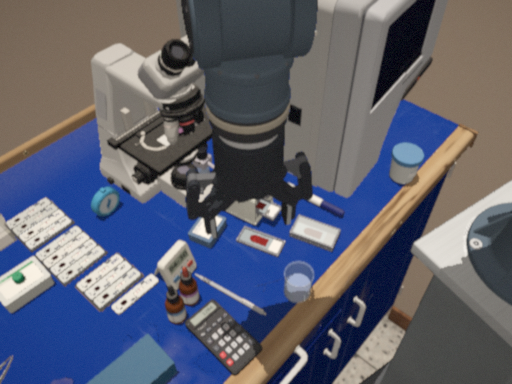

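The top view shows the dryer at about (253,165), the open carrier at (240,207), the covered one at (281,224), the box at (210,177) and the marker at (300,193). I'll crop in and measure.

```bash
python3 - <<'E'
from h import *
z=np.load("top.npz"); im,d,K,cw=[z[k] for k in("im","d","K","cw")]
P=cloud(d,K,cw)
c=im[120:250,190:320]; cv2.imwrite("pics/c1.png",cv2.cvtColor(cv2.resize(c,None,fx=4.5,fy=4.5,interpolation=cv2.INTER_CUBIC),cv2.COLOR_RGB2BGR))
hsv=cv2.cvtColor(im,cv2.COLOR_RGB2HSV)
nb=((hsv[...,1]<110)|(hsv[...,0]<95)|(hsv[...,0]>130)).astype(np.uint8)
n,l,s,ce=cv2.connectedComponentsWithStats(nb[120:250,190:320])
for i in range(1,n):
    if s[i,4]<60: continue
    m=np.argwhere(l==i)[:,::-1]+[190,120]
    Q=P[m[:,1],m[:,0]]; h=np.nanmedian(Q[:,2])
    W=np.array([ray(p,h,K,cw)[:2] for p in m],np.float32)*1000
    print(i,s[i],"h",h.round(4),cv2.minAreaRect(W), np.nanpercentile(Q[:,2],[5,50,95]).round(3))
# dryer heights: points in window by height
sub=P[130:205,225:280]
for lo,hi in((.066,.08),(.1,.13)):
    v,u=np.where((sub[...,2]>lo)&(sub[...,2]<hi)); 
    if len(v): q=sub[v,u]; print(lo,len(v),u.min()+225,u.max()+225,v.min()+130,v.max()+130,cv2.minAreaRect((q[:,:2]*1000).astype(np.float32)))
E
```

```text
1 [   0    0   82   80 3578] h 0.0742 ((407.2957458496094, 407.8778076171875), (178.90077209472656, 174.6407470703125), 88.5291976928711) [0.011 0.074 0.324]
2 [  93    0   37   87 1721] h 0.1634 ((382.43756103515625, 262.735595703125), (71.22992706298828, 170.39305114746094), 87.93914794921875) [0.035 0.163 0.316]
3 [ 97  48  20  37 284] h 0.0134 ((350.6024169921875, 258.9903259277344), (87.7043685913086, 17.63426971435547), 20.940284729003906) [-0.001  0.013  0.017]
4 [ 34  68  33  39 596] h 0.0052 ((306.0030517578125, 391.19775390625), (85.75396728515625, 38.15312576293945), 31.746667861938477) [0.001 0.005 0.009]
5 [ 72  83  37  43 786] h 0.014 ((264.0401916503906, 299.189697265625), (86.4016342163086, 48.31511306762695), 31.169513702392578) [0.001 0.014 0.017]
7 [  0  97  15  33 127] h 0.0062 ((246.15701293945312, 495.4939270019531), (81.2208251953125, 9.578398704528809), 23.891584396362305) [-0.001  0.006  0.01 ]
8 [ 98 120  32  10 173] h 0.0003 ((214.8296661376953, 245.86260986328125), (72.2717514038086, 20.781869888305664), 88.7154541015625) [-0.003  0.     0.003]
0.066 720 230 270 140 188 ((405.2056579589844, 372.1268005371094), (105.90242004394531, 66.50160217285156), 24.921369552612305)
0.1 211 233 256 160 184 ((372.1371154785156, 379.387451171875), (69.53173828125, 17.98206329345703), 44.79130935668945)
```

View pics/c1.png

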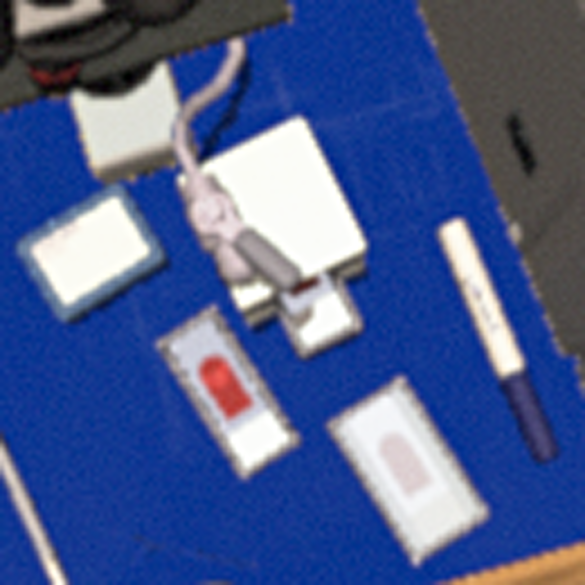

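Here the open carrier (red smear) is at crop (228,390) and the covered one at (408,470). The roof spans (180,180)–(365,245). The handle points from about (235,235) to (300,285), and the loaded carrier sticks out at (325,320). Next I'll fit the roof and handle.

```bash
cat > fit.py <<'E'
from h import *
def dryer(P):
    m=((P[...,2]>.070)&(P[...,2]<.079)&(P[...,0]>.3)&(P[...,0]<.48)&(P[...,1]>.28)&(P[...,1]<.45)).astype(np.uint8)
    n,l,s,c=cv2.connectedComponentsWithStats(cv2.morphologyEx(m,cv2.MORPH_OPEN,np.ones((3,3))))
    i=1+np.argmax(s[1:,4]); return l==i,s[i]
E
python3 - <<'E'
from fit import *
z=np.load("top.npz"); im,d,K,cw=[z[k] for k in("im","d","K","cw")]
P=cloud(d,K,cw); m,s=dryer(P); q=P[m]; print(s,np.median(q[:,2]))
Q=np.array([ray(p,.074,K,cw)[:2] for p in np.argwhere(m)[:,::-1]],np.float32)*1000
rc=cv2.minAreaRect(Q); print(rc)
# yaw from rect, also right/back edges
h=(P[...,2]>.108)&(P[...,2]<.130)&(P[...,0]>.32)&(P[...,0]<.42)&(P[...,1]>.32)&(P[...,1]<.43)
H=P[h]; print("handle",len(H),cv2.minAreaRect((H[:,:2]*1000).astype(np.float32)),np.percentile(H[:,2],[5,50,95]).round(3)); print((H[::12]*1000).round().astype(int).tolist())
print({k:np.round(v,3).tolist() if not isinstance(v,dict) else v for k,v in r.get_obs().items()})
# obstacles in a provisional dryer frame
a=np.radians(25);o=np.array([.405,.369]);e=np.array([np.cos(a),np.sin(a)]);f=np.array([-e[1],e[0]])
for nm in("top","scene"):
    z=np.load(nm+".npz");P=cloud(z["d"],z["K"],z["cw"]);X=(P[...,:2]-o)@e;Y=(P[...,:2]-o)@f
    for x0 in range(40,120,10):
        b=(X>x0/1000)&(X<x0/1000+.01)&(abs(Y)<.06)&(P[...,2]>.1)
        print(nm,x0,b.sum(), [round(float(t),3) for t in (np.nanmin(P[b][:,2]),np.nanmax(P[b][:,2]),Y[b].min(),Y[b].max())] if b.sum() else "")
    b=(X>-.15)&(X<.1)&(Y<-.04)&(Y>-.2)&(P[...,2]>.05); print("wall",b.sum(),np.percentile(Y[b],[1,5,50]).round(3) if b.sum() else "", Y[b].max() if b.sum() else "")
E
```

```text
[237 147  34  34 640] 0.07471310285711541
((393.30609130859375, 356.98175048828125), (71.98304748535156, 49.075279235839844), 25.17857551574707)
handle 203 ((368.91986083984375, 376.19354248046875), (60.46492004394531, 17.98206329345703), 44.79130935668945) [0.113 0.122 0.126]
[[393, 395, 112], [388, 399, 112], [385, 393, 119], [383, 387, 117], [381, 381, 114], [379, 376, 115], [376, 374, 123], [373, 374, 125], [371, 368, 123], [367, 380, 124], [365, 374, 124], [363, 370, 124], [361, 366, 125], [359, 362, 124], [356, 356, 125], [353, 366, 122], [350, 356, 126]]
{'time_s': 0.1, 'qpos': [1.205, 0.239, -0.014, 1.319, -0.0, 1.571], 'qd': [-0.001, -0.001, 0.003, 0.002, 0.0, -0.0], 'joint_torque': [-0.002, -53.972, 34.7, 0.013, -0.0, 0.0], 'position': [0.188, 0.49, 0.245], 'tool_rot': [[-0.934, 0.358, -0.0], [0.358, 0.934, -0.001], [-0.0, -0.001, -1.0]], 'ft_force': [-1.095, 0.202, 0.783], 'wrist_torque': [-0.012, 0.037, -0.018], 'finger_force': 0.0, 'opening': 0.998}
top 40 353 [0.152, 0.383, -0.041, 0.06]
top 50 565 [0.112, 0.376, -0.042, 0.06]
top 60 484 [0.116, 0.359, -0.044, 0.06]
top 70 412 [0.162, 0.348, -0.045, 0.06]
top 80 290 [0.161, 0.348, -0.046, 0.06]
top 90 225 [0.162, 0.344, -0.048, 0.06]
top 100 202 [0.162, 0.333, -0.049, 0.06]
top 110 166 [0.16, 0.322, -0.051, 0.06]
wall 16775 [-0.199 -0.193 -0.132] -0.040017283833359105
scene 40 298 [0.221, 0.336, 0.021, 0.06]
scene 50 464 [0.112, 0.338, 0.001, 0.06]
scene 60 415 [0.112, 0.345, -0.007, 0.06]
scene 70 435 [0.108, 0.346, -0.019, 0.06]
scene 80 135 [0.107, 0.345, -0.027, 0.06]
scene 90 45 [0.152, 0.201, -0.038, 0.053]
scene 100 47 [0.139, 0.167, -0.047, 0.039]
scene 110 17 [0.135, 0.165, 0.015, 0.058]
wall 9523 [-0.114 -0.107 -0.102] -0.0952823396236724
```

```bash
cat > plan.py <<'E'
from fit import *
from scipy.spatial.transform import Rotation as Rt
A=np.radians(25.2); O=np.array([.3839,.3630])
def setframe(a,o):
    global A,O; A,O=a,np.array(o)
def w(x,y,z):  # dryer mm -> world m
    e=np.array([np.cos(A),np.sin(A)]);f=np.array([-e[1],e[0]])
    return np.r_[O+(x*e+y*f)/1000,z/1000]
def dr(p):
    e=np.array([np.cos(A),np.sin(A)]);f=np.array([-e[1],e[0]]);v=(np.asarray(p)[...,:2]-O)*1000
    return np.stack([v@e,v@f],-1)
def Rdown(yaw): # tool y at this yaw, z down
    y=np.array([np.cos(yaw),np.sin(yaw),0]);z=np.array([0,0,-1.]);return np.stack([np.cross(y,z),y,z],1)
def rows(targets):
    o=r.get_obs();R0=np.array(o["tool_rot"]).reshape(3,3);p0=np.array(o["position"])
    for p,yaw in targets:
        t=R0.T@(np.asarray(p)-p0)*100
        v=Rt.from_matrix(R0.T@Rdown(yaw)).as_rotvec() if yaw is not None else np.zeros(3)
        print(t.round(2).tolist(),v.round(3).tolist())
E
python3 - <<'E'
from plan import *
rows([([.30,.36,.30],A+np.pi/2)])
E
```

```text
[-15.14, -8.12, -5.51] [-0.001, -0.001, -0.806]
```

Call:
{"name": "send_rows", "arguments": {
  "commands": [
    {"xyz": [-5, -3, -4], "rotation": [0, 0, -0.17], "fingers": 0},
    {"xyz": [-10, -5, -5.5], "rotation": [0, 0, -0.34], "fingers": 0},
    {"xyz": [-15.1, -8.1, -5.5], "rotation": [0, 0, -0.51], "fingers": 0},
    {"xyz": [-15.1, -8.1, -5.5], "rotation": [0, 0, -0.68], "fingers": 0},
    {"xyz": [-15.1, -8.1, -5.5], "rotation": [0, 0, -0.806], "fingers": 0},
    {"xyz": [-15.1, -8.1, -5.5], "rotation": [0, 0, -0.806], "fingers": 0},
    {"xyz": [-15.1, -8.1, -5.5], "rotation": [0, 0, -0.806], "fingers": 0}
  ]
}}

```text
time_s: 0.98
position: [0.2996, 0.3607, 0.3001]
tool_rot: [[-0.906, -0.424, -0.0], [-0.424, 0.906, -0.0], [0.0, -0.0, -1.0]]
ft_force: [-0.6, 0.9, 0.7]
opening: 0.001
finger_force: 0.0
```

```bash
python3 - <<'E'
from plan import *
print(np.round(r.get_obs()["qpos"],2))
im,d,K,cw=grab("wrist"); np.savez("w1.npz",im=im,d=d,K=K,cw=cw)
cv2.imwrite("pics/w1.png",cv2.cvtColor(im,cv2.COLOR_RGB2BGR)); print(cw.round(3).tolist())
P=cloud(d,K,cw); m,s=dryer(P); print(s,np.median(P[m][:,2]))
Q=np.array([ray(p,.0745,K,cw)[:2] for p in np.argwhere(m)[:,::-1]],np.float32)*1000
print("roof",cv2.minAreaRect(Q))
hsv=cv2.cvtColor(im,cv2.COLOR_RGB2HSV)
nb=((hsv[...,1]<110)|(hsv[...,0]<95)|(hsv[...,0]>130)).astype(np.uint8)
n,l,st,ce=cv2.connectedComponentsWithStats(nb)
for i in range(1,n):
    if st[i,4]<800: continue
    q=np.argwhere(l==i)[:,::-1]; z=P[q[:,1],q[:,0]][:,2]; h=np.nanmedian(z)
    W=np.array([ray(p,h,K,cw)[:2] for p in q],np.float32)*1000
    print(i,st[i],h.round(4),cv2.minAreaRect(W))
E
```

```text
[ 0.88  0.13 -0.01  1.43 -0.    0.44]
[[-0.424, 0.856, 0.295, 0.224], [0.906, 0.401, 0.137, 0.326], [-0.001, 0.325, -0.946, 0.429], [0.0, 0.0, 0.0, 1.0]]
[ 201  195   52   49 1629] 0.07444755294365524
roof ((388.4537658691406, 365.9895324707031), (70.66265869140625, 67.01541137695312), 25.11650848388672)
1 [    0     0   512   191 49919] -0.0007 ((236.3965301513672, 349.20684814453125), (257.6531982421875, 714.69189453125), 25.07285499572754)
2 [    0    82   512   302 85339] 0.2671 ((317.8814392089844, 372.33154296875), (216.9131622314453, 391.7972106933594), 25.18338394165039)
3 [ 168   88   14   94 1070] 0.014 ((329.55218505859375, 253.41647338867188), (132.52813720703125, 18.325096130371094), 20.57557487487793)
13 [ 448  151   64   62 2692] 0.0364 ((199.50723266601562, 675.4036254882812), (67.56804656982422, 124.30753326416016), 13.096516609191895)
27 [ 363  177   69   36 1534] 0.0491 ((265.2156982421875, 570.5438842773438), (108.92057037353516, 47.690185546875), 89.45539093017578)
34 [ 333  203   87   84 4325] 0.0068 ((359.7284851074219, 609.8530883789062), (139.69024658203125, 162.9821319580078), 15.710275650024414)
```

View pics/w1.png

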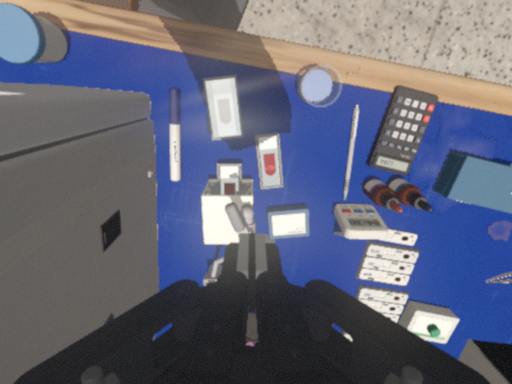

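The wrist view shows the dryer roof at (230,215), the handle at (238,212), the covered carrier at (223,107), the open one at (270,160), the box at (289,222) and the marker at (175,135). The roof centre agrees with the top view to 1 mm. Next I plan the shut push.

```bash
python3 - <<'E'
from plan import *
ax=np.array([12,26.])
T=[(w(-33,46,200),None),(w(-33,46,121),None)]
for th,D in((1.25,24),(1.0,22),(.75,21),(.5,20),(.25,19),(0,18),(0,15)):
    c=ax+36*np.array([-np.sin(th),-np.cos(th)])-D*np.array([np.cos(th),-np.sin(th)]); print(c.round(1)); T.append((w(*c,121),None))
rows(T)
# carriers in wrist view, tight masks
z=np.load("w1.npz");im,d,K,cw=[z[k] for k in("im","d","K","cw")]
P=cloud(d,K,cw);X=(P[...,:2]-np.array([.264,.299]));Y=(P[...,:2]-np.array([.306,.391]))
for V,h in((X,.014),(Y,.006)):
    hsv=cv2.cvtColor(im,cv2.COLOR_RGB2HSV)
    m=((hsv[...,1]<120)|(hsv[...,0]<95)|(hsv[...,0]>135))&(np.linalg.norm(V,axis=-1)<.052)
    m=cv2.morphologyEx(m.astype(np.uint8),cv2.MORPH_OPEN,np.ones((3,3)))
    n,l,s,c=cv2.connectedComponentsWithStats(m);i=1+np.argmax(s[1:,4]);q=np.argwhere(l==i)[:,::-1]
    print(s[i],cv2.minAreaRect(np.array([ray(p,h,K,cw)[:2] for p in q],np.float32)*1000))
E
```

```text
[-29.7  37.4]
[-30.2  25.1]
[-27.9  14. ]
[-22.8   4. ]
[-15.3  -4.2]
[ -6. -10.]
[ -3. -10.]
[-4.43, 1.23, 10.01] [0.0, 0.0, 0.0]
[-4.43, 1.23, 17.91] [0.0, 0.0, 0.0]
[-4.76, 0.37, 17.91] [0.0, 0.0, 0.0]
[-4.71, -0.86, 17.91] [0.0, 0.0, 0.0]
[-4.94, -1.97, 17.91] [0.0, 0.0, 0.0]
[-5.45, -2.97, 17.91] [0.0, 0.0, 0.0]
[-6.21, -3.78, 17.91] [0.0, 0.0, 0.0]
[-7.14, -4.36, 17.91] [0.0, 0.0, 0.0]
[-7.44, -4.36, 17.91] [0.0, 0.0, 0.0]
[  14  280  184  104 6381] ((752.1140747070312, 285.4223327636719), (106.72688293457031, 440.5014343261719), 59.0090446472168)
[  180   233   310   151 23680] ((632.360595703125, 666.197021484375), (601.7938232421875, 340.51068115234375), 79.6197509765625)
```

Call:
{"name": "send_rows", "arguments": {
  "commands": [
    {"xyz": [-4.4, 1.3, 5], "rotation": [0, 0, 0], "fingers": 0},
    {"xyz": [-4.4, 1.3, 10], "rotation": [0, 0, 0], "fingers": 0},
    {"xyz": [-4.4, 1.3, 15], "rotation": [0, 0, 0], "fingers": 0},
    {"xyz": [-4.4, 1.3, 17.9], "rotation": [0, 0, 0], "fingers": 0},
    {"xyz": [-4.4, 1.3, 17.9], "rotation": [0, 0, 0], "fingers": 0},
    {"xyz": [-4.7, 0.4, 17.9], "rotation": [0, 0, 0], "fingers": 0}
  ]
}}

```text
time_s: 1.78
position: [0.341, 0.3849, 0.1225]
tool_rot: [[-0.904, -0.427, 0.001], [-0.427, 0.904, 0.001], [-0.001, 0.001, -1.0]]
ft_force: [0.6, 0.4, 0.2]
opening: 0.001
finger_force: 0.0
```

Call:
{"name": "send_rows", "arguments": {
  "commands": [
    {"xyz": [0, -0.6, 0], "fingers": 0},
    {"xyz": [0, -1.2, 0], "fingers": 0},
    {"xyz": [-0.1, -1.8, 0], "fingers": 0},
    {"xyz": [-0.3, -2.4, 0], "fingers": 0},
    {"xyz": [-0.5, -2.9, 0], "fingers": 0},
    {"xyz": [-0.8, -3.4, 0], "fingers": 0},
    {"xyz": [-1.1, -3.8, 0], "fingers": 0},
    {"xyz": [-1.5, -4.2, 0], "fingers": 0},
    {"xyz": [-2.0, -4.5, 0], "fingers": 0},
    {"xyz": [-2.4, -4.8, 0], "fingers": 0},
    {"xyz": [-2.7, -4.8, 0], "fingers": 0},
    {"xyz": [-2.7, -4.8, 0], "fingers": 0}
  ]
}}

```text
schema error: expected keys xyz, rotation, fingers
```

```bash
python3 - <<'E'
from plan import *
o=r.get_obs(); print(dr(o["position"]),o["position"],np.round(o["ft_force"],1))
E
```

```text
[-29.48279624  38.11819523] [0.34099323 0.38493721 0.12245517] [0.6 0.4 0.2]
```

Call:
{"name": "send_rows", "arguments": {
  "commands": [
    {"xyz": [0, -0.6, 0], "rotation": [0, 0, 0], "fingers": 0},
    {"xyz": [0, -1.2, 0], "rotation": [0, 0, 0], "fingers": 0},
    {"xyz": [-0.1, -1.8, 0], "rotation": [0, 0, 0], "fingers": 0},
    {"xyz": [-0.3, -2.4, 0], "rotation": [0, 0, 0], "fingers": 0},
    {"xyz": [-0.5, -2.9, 0], "rotation": [0, 0, 0], "fingers": 0},
    {"xyz": [-0.8, -3.4, 0], "rotation": [0, 0, 0], "fingers": 0},
    {"xyz": [-1.1, -3.8, 0], "rotation": [0, 0, 0], "fingers": 0},
    {"xyz": [-1.5, -4.2, 0], "rotation": [0, 0, 0], "fingers": 0},
    {"xyz": [-2.0, -4.5, 0], "rotation": [0, 0, 0], "fingers": 0},
    {"xyz": [-2.4, -4.8, 0], "rotation": [0, 0, 0], "fingers": 0},
    {"xyz": [-2.7, -4.8, 0], "rotation": [0, 0, 0], "fingers": 0},
    {"xyz": [-2.7, -4.8, 0], "rotation": [0, 0, 0], "fingers": 0}
  ]
}}

```text
time_s: 3.28
position: [0.3835, 0.3509, 0.1209]
tool_rot: [[-0.905, -0.426, -0.004], [-0.426, 0.905, -0.003], [0.005, -0.0, -1.0]]
ft_force: [-10.0, -4.0, 7.0]
opening: 0.004
finger_force: 6.0
```

```bash
python3 - <<'E'
from plan import *
o=r.get_obs(); print(dr(o["position"]),o["position"],np.round(o["ft_force"],1))
im,d,K,cw=grab("top");P=cloud(d,K,cw);D=dr(P)
h=(P[...,2]>.112)&(P[...,2]<.130)&(abs(D[...,1])<40)&(abs(D[...,0]-5)<40)
print(h.sum(),np.c_[D[h],P[h][:,2]*1000][::6].round().astype(int).tolist())
E
```

```text
[ -5.52876192 -10.79724955] [0.38349467 0.35087632 0.12091857] [-10.  -4.   7.]
0 []
```

Call:
{"name": "send_rows", "arguments": {
  "commands": [
    {"xyz": [1.5, 0, 0], "rotation": [0, 0, 0], "fingers": 0},
    {"xyz": [3, 0, -4], "rotation": [0, 0, 0], "fingers": 3},
    {"xyz": [6, 0, -8], "rotation": [0, 0, 0], "fingers": 6},
    {"xyz": [9, 0, -10], "rotation": [0, 0, 0], "fingers": 6}
  ]
}}

```text
time_s: 3.82
position: [0.3041, 0.3139, 0.2233]
tool_rot: [[-0.905, -0.426, 0.003], [-0.426, 0.905, 0.002], [-0.003, 0.0, -1.0]]
ft_force: [-0.6, 0.2, 0.4]
opening: 0.633
finger_force: 0.0
```

```bash
python3 - <<'E'
from plan import *
for nm in("w1","top"):
  z=np.load(nm+".npz");im,d,K,cw=[z[k] for k in("im","d","K","cw")]
  P=cloud(d,K,cw)
  hsv=cv2.cvtColor(im,cv2.COLOR_RGB2HSV)
  for c0,h in(((.264,.299),.014),((.306,.391),.006)):
    V=P[...,:2]-np.array(c0)
    m=((hsv[...,1]<120)|(hsv[...,0]<95)|(hsv[...,0]>135))&(np.linalg.norm(V,axis=-1)<.056)&(P[...,2]<.03)
    n,l,s,c=cv2.connectedComponentsWithStats(m.astype(np.uint8));i=1+np.argmax(s[1:,4]);q=np.argwhere(l==i)[:,::-1]
    print(nm,s[i],cv2.minAreaRect(np.array([ray(p,h,K,cw)[:2] for p in q],np.float32)*1000))
  if nm=="w1":
    for c,t in(((.209,.333),"L"),((.269,.235),"R"),((.20,.30),"edge")):
      b=np.linalg.norm(P[...,:2]-np.array(c),axis=-1)<.02; b&=P[...,2]<.06; print(t,b.sum(),np.nanpercentile(P[b][:,2],[5,50,95,99]).round(4))
    m=(hsv[...,0]<25)&(hsv[...,1]>90)&(P[...,2]<.06)&(P[...,1]>.25)&(P[...,1]<.36)
    q=P[m]; print("wood",len(q),np.percentile(q[:,0],[50,95,99]),np.percentile(q[:,2],[5,50,95]))
im,d,K,cw=grab("top");P=cloud(d,K,cw);D=dr(P)
h=(P[...,2]>.112)&(P[...,2]<.130)&(abs(D[...,1])<40)&(abs(D[...,0]-5)<40)
print(h.sum(),cv2.minAreaRect(D[h].astype(np.float32)) if h.sum()>5 else "")
o=r.get_obs();print(o["position"])
a=np.radians(31.2);c=np.array([.264,.299])
g=c-.030*np.array([np.cos(a),np.sin(a)])
rows([(np.r_[g,.12],a+np.pi/2),(np.r_[g,.017],a+np.pi/2)])
E
```

```text
w1 [ 184   65   79   81 4572] ((262.69256591796875, 301.35552978515625), (105.29202270507812, 108.0075454711914), 86.07624816894531)
w1 [ 230  123   60   70 2530] ((308.7887878417969, 376.0398864746094), (106.17266082763672, 83.83562469482422), 22.238492965698242)
L 694 [-0.0019 -0.0004  0.0009  0.0013]
R 691 [-0.0014  0.0002  0.0154  0.0165]
edge 737 [-0.0018 -0.      0.0014  0.0133]
wood 1 [0.17029993 0.17029993 0.17029993] [0.00074464 0.00074464 0.00074464]
top [262 203  37  43 790] ((263.6470947265625, 298.8966369628906), (87.36482238769531, 48.74388885498047), 31.131591796875)
top [224 188  33  39 602] ((306.3157958984375, 391.2609558105469), (86.50463104248047, 38.31333541870117), 31.45793914794922)
0 
[0.30150277 0.31240912 0.22497618]
[6.98, 0.06, 10.48] [0.001, 0.003, -0.104]
[7.01, 0.06, 20.78] [0.001, 0.003, -0.104]
```

```bash
cat >> plan.py <<'E'
def carrier(nm,c0,h):
    im,d,K,cw=grab(nm);P=cloud(d,K,cw);V=np.linalg.norm(P[...,:2]-np.array(c0),axis=-1)
    hsv=cv2.cvtColor(im,cv2.COLOR_RGB2HSV)
    m=((hsv[...,1]<110))&(hsv[...,2]>95)&(V<.056)&(P[...,2]<h+.012)&(P[...,2]>-.005)
    m=cv2.morphologyEx(m.astype(np.uint8),cv2.MORPH_CLOSE,np.ones((5,5)))
    n,l,s,c=cv2.connectedComponentsWithStats(m);i=1+np.argmax(s[1:,4]);q=np.argwhere(l==i)[:,::-1]
    print(nm,s[i],cv2.minAreaRect(np.array([ray(p,h,K,cw)[:2] for p in q],np.float32)*1000)); return im
E
python3 - <<'E'
from plan import *
im=carrier("wrist",(.264,.299),.014);carrier("wrist",(.306,.391),.006);
cv2.imwrite("pics/w2.png",cv2.cvtColor(im,cv2.COLOR_RGB2BGR))
E
```

```text
wrist [ 208   77   94   90 6493] ((258.8198547363281, 296.063720703125), (99.00165557861328, 107.12530517578125), 30.137155532836914)
wrist [ 275  154   48   71 1919] ((313.6500244140625, 383.59954833984375), (91.9949722290039, 61.01317596435547), 29.832780838012695)
```

View pics/w2.png

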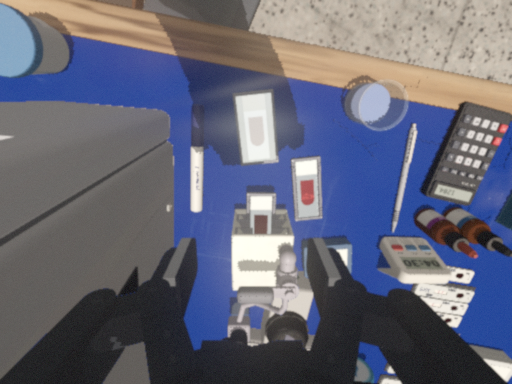

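The wrist view shows the cock shut: the handle lies across at (263,297). Corners read by eye are covered (234,96) (273,90) (278,160) (242,164) and open (292,159) (320,156) (323,217) (296,220). I'll cast rays through these.

```bash
python3 - <<'E'
from plan import *
im,d,K,cw=grab("wrist")
for c,h in(([(234,96),(273,90),(278,160),(242,164)],.014),([(292,159),(320,156),(323,217),(296,220)],.006)):
    W=np.array([ray(p,h,K,cw)[:2] for p in c])*1000
    print(W.mean(0).round(1),W.round(0).tolist(),[round(float(np.linalg.norm(W[i]-W[i-1])),1) for i in range(4)],[round(float(np.degrees(np.arctan2(*(v)[::-1]))),1) for v in (W[3]-W[0],W[2]-W[1])])
im,d,K,cw=grab("top")
E
```

```text
[265.8 302.9] [[244.0, 265.0], [220.0, 301.0], [288.0, 342.0], [311.0, 305.0]] [77.9, 43.5, 79.3, 43.2] [31.2, 31.0]
[307.  394.1] [[281.0, 358.0], [263.0, 387.0], [332.0, 431.0], [351.0, 401.0]] [82.2, 34.0, 81.7, 35.3] [31.5, 32.4]
```

```bash
python3 - <<'E'
from plan import *
o=r.get_obs();R0=np.array(o["tool_rot"]).reshape(3,3)
im,d,K,cw=grab("wrist");P=(cloud(d,K,cw)-np.array(o["position"]))@R0*1000
b=(P[...,2]<60)&(P[...,2]>-40)&(abs(P[...,1])<70)&(abs(P[...,0])<40)
print(o["opening"],b.sum(),np.percentile(P[b],[0,2,50,98,100],axis=0).round(1).tolist())
a=np.radians(31.2);c=np.array([.2645,.3005])
g=c-.030*np.array([np.cos(a),np.sin(a)])
rows([(np.r_[g,.05],a+np.pi/2),(np.r_[g,.018],a+np.pi/2)])
E
```

```text
0.6990516154106101 5358 [[-12.0, -61.2, -40.0], [-9.5, -50.9, -39.6], [7.4, 30.0, -22.9], [13.2, 51.4, 4.5], [14.1, 61.2, 9.1]]
[7.19, 0.17, 17.08] [-0.0, 0.0, -0.104]
[7.19, 0.17, 20.28] [-0.0, 0.0, -0.104]
```

Call:
{"name": "send_rows", "arguments": {
  "commands": [
    {"xyz": [4, 0.1, 6], "rotation": [0, 0, -0.104], "fingers": 6},
    {"xyz": [7.2, 0.2, 11], "rotation": [0, 0, -0.104], "fingers": 6},
    {"xyz": [7.2, 0.2, 16], "rotation": [0, 0, -0.104], "fingers": 6},
    {"xyz": [7.2, 0.2, 19], "rotation": [0, 0, -0.104], "fingers": 6},
    {"xyz": [7.2, 0.2, 20.8], "rotation": [0, 0, -0.104], "fingers": 6},
    {"xyz": [7.2, 0.2, 20.9], "rotation": [0, 0, -0.104], "fingers": 6},
    {"xyz": [7.2, 0.2, 20.9], "rotation": [0, 0, -0.104], "fingers": 6}
  ]
}}

```text
time_s: 5.0
position: [0.2384, 0.2852, 0.0123]
tool_rot: [[-0.856, -0.517, -0.0], [-0.517, 0.856, -0.0], [0.0, -0.0, -1.0]]
ft_force: [0.8, 0.5, 0.2]
opening: 0.699
finger_force: 0.0
```

Call:
{"name": "send_rows", "arguments": {
  "commands": [
    {"xyz": [0, 0, 0], "rotation": [0, 0, 0], "fingers": 4.5},
    {"xyz": [0, 0, 0], "rotation": [0, 0, 0], "fingers": 3.5},
    {"xyz": [0, 0, 0], "rotation": [0, 0, 0], "fingers": 3.5},
    {"xyz": [0, 0, 0], "rotation": [0, 0, 0], "fingers": 3.5},
    {"xyz": [0, 0, 0], "rotation": [0, 0, 0], "fingers": 3.5}
  ],
  "newtons": 40
}}

```text
time_s: 5.62
position: [0.2386, 0.2856, 0.0131]
tool_rot: [[-0.856, -0.518, 0.001], [-0.518, 0.856, 0.001], [-0.002, 0.0, -1.0]]
ft_force: [0.0, -0.9, 6.3]
opening: 0.527
finger_force: 41.1
```

```bash
python3 - <<'E'
from plan import *
rows([(w(-118,0,90),A+np.pi/2),(w(-118,0,48.5),A+np.pi/2)])
E
```

```text
[-4.72, 0.34, -7.68] [0.0, 0.002, 0.104]
[-4.71, 0.34, -3.53] [0.0, 0.002, 0.104]
```

Call:
{"name": "send_rows", "arguments": {
  "commands": [
    {"xyz": [0, 0, -2], "rotation": [0, 0, 0], "fingers": 3.5},
    {"xyz": [-1, 0.1, -5], "rotation": [0, 0, 0], "fingers": 3.5},
    {"xyz": [-3, 0.2, -7], "rotation": [0, 0, 0.05], "fingers": 3.5},
    {"xyz": [-4.7, 0.3, -7], "rotation": [0, 0, 0.104], "fingers": 3.5},
    {"xyz": [-4.7, 0.3, -5], "rotation": [0, 0, 0.104], "fingers": 3.5},
    {"xyz": [-4.7, 0.3, -3.7], "rotation": [0, 0, 0.104], "fingers": 3.5},
    {"xyz": [-4.7, 0.3, -3.7], "rotation": [0, 0, 0.104], "fingers": 3.5},
    {"xyz": [-4.7, 0.3, -3.7], "rotation": [0, 0, 0.104], "fingers": 3.5}
  ]
}}

```text
time_s: 6.62
position: [0.2767, 0.312, 0.0496]
tool_rot: [[-0.905, -0.426, 0.0], [-0.426, 0.905, 0.0], [-0.0, 0.0, -1.0]]
ft_force: [0.7, 0.7, -1.0]
opening: 0.523
finger_force: 41.5
```

```bash
python3 - <<'E'
from plan import *
o=r.get_obs();print(dr(o["position"]),o["position"])
im,d,K,cw=grab("wrist");cv2.imwrite("pics/w3.png",cv2.cvtColor(im,cv2.COLOR_RGB2BGR))
P=cloud(d,K,cw);m,s=dryer(P)
q=np.argwhere(m)[:,::-1];Q=np.array([ray(p,.0745,K,cw)[:2] for p in q])
D=dr(Q);print("roof dryer-frame",cv2.minAreaRect(D.astype(np.float32)))
b=(P[...,2]>.042)&(P[...,2]<.056);D=dr(P);b&=(D[...,0]>-115)&(D[...,0]<-35)&(abs(D[...,1])<30)
print("carr",b.sum(),cv2.minAreaRect(D[b].astype(np.float32)),np.percentile(P[b][:,2],[5,50,95]))
E
```

```text
[-118.68142753   -0.50015508] [0.27672679 0.31201535 0.04962681]Traceback (most recent call last):
  File "<stdin>", line 4, in <module>
  File "fit.py", line 5, in dryer
    i=1+np.argmax(s[1:,4]); return l==i,s[i]
        ~~~~~~~~~^^^^^^^^^
    return _wrapfunc(a, 'argmax', axis=axis, out=out, **kwds)
    return bound(*args, **kwds)
ValueError: attempt to get argmax of an empty sequence
```

View pics/w3.png

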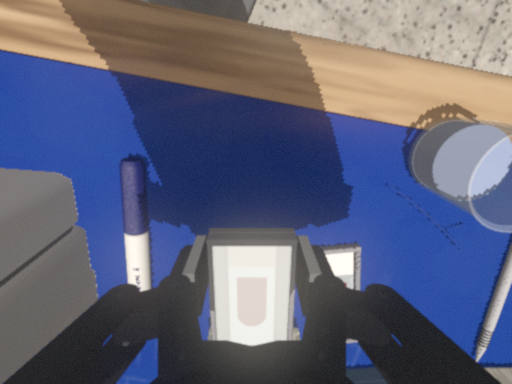

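The carrier sits square in the grip, with its rear edge at row 235 between columns 208 and 297. I'll insert it now.

Call:
{"name": "send_rows", "arguments": {
  "commands": [
    {"xyz": [-0.8, 0.05, 0], "rotation": [0, 0, 0], "fingers": 3.5},
    {"xyz": [-1.6, 0.05, 0], "rotation": [0, 0, 0], "fingers": 3.5},
    {"xyz": [-2.2, 0.05, 0], "rotation": [0, 0, 0], "fingers": 3.5},
    {"xyz": [-2.8, 0.05, 0], "rotation": [0, 0, 0], "fingers": 3.5},
    {"xyz": [-3.4, 0.05, 0], "rotation": [0, 0, 0], "fingers": 3.5},
    {"xyz": [-3.4, 0.05, 0], "rotation": [0, 0, 0], "fingers": 3.5}
  ]
}}

```text
time_s: 7.42
position: [0.3077, 0.3271, 0.0492]
tool_rot: [[-0.905, -0.426, 0.0], [-0.426, 0.905, -0.0], [-0.0, -0.0, -1.0]]
ft_force: [-0.2, -1.1, -0.5]
opening: 0.529
finger_force: 41.5
```

Call:
{"name": "send_rows", "arguments": {
  "commands": [
    {"xyz": [-0.8, 0, 0], "rotation": [0, 0, 0], "fingers": 3.5},
    {"xyz": [-1.6, 0, 0], "rotation": [0, 0, 0], "fingers": 3.5},
    {"xyz": [-2.3, 0, 0], "rotation": [0, 0, 0], "fingers": 3.5},
    {"xyz": [-2.9, 0, 0], "rotation": [0, 0, 0], "fingers": 3.5},
    {"xyz": [-3.3, 0, 0], "rotation": [0, 0, 0], "fingers": 3.5},
    {"xyz": [-3.5, 0, 0], "rotation": [0, 0, 0], "fingers": 3.5},
    {"xyz": [-3.5, 0, 0], "rotation": [0, 0, 0], "fingers": 3.5}
  ]
}}

```text
time_s: 8.3
position: [0.3389, 0.3418, 0.0492]
tool_rot: [[-0.905, -0.426, -0.0], [-0.426, 0.905, -0.0], [0.0, -0.0, -1.0]]
ft_force: [0.4, -0.3, -0.8]
opening: 0.528
finger_force: 41.5
```

Force-free so far. I'll creep home in 1–2 mm steps.

Call:
{"name": "send_rows", "arguments": {
  "commands": [
    {"xyz": [-0.1, 0, 0.1], "rotation": [0, 0, 0], "fingers": 3.5},
    {"xyz": [-0.2, 0, 0.2], "rotation": [0, 0, 0], "fingers": 3.5},
    {"xyz": [-0.3, 0, 0.2], "rotation": [0, 0, 0], "fingers": 3.5},
    {"xyz": [-0.4, 0, 0.2], "rotation": [0, 0, 0], "fingers": 3.5},
    {"xyz": [-0.4, 0, 0.2], "rotation": [0, 0, 0], "fingers": 3.5}
  ]
}}

```text
time_s: 8.93
position: [0.3416, 0.343, 0.047]
tool_rot: [[-0.905, -0.426, -0.002], [-0.426, 0.905, -0.001], [0.002, -0.0, -1.0]]
ft_force: [-4.9, -1.5, -0.3]
opening: 0.527
finger_force: 41.7
```

```bash
python3 - <<'E'
from plan import *
o=r.get_obs();print(dr(o["position"]),o["position"],np.round(o["ft_force"],1))
E
```

```text
[-46.79816374  -0.07426038] [0.34158737 0.34300712 0.04700986] [-4.9 -1.5 -0.3]
```

Call:
{"name": "send_rows", "arguments": {
  "commands": [
    {"xyz": [-0.15, 0, 0.05], "rotation": [0, 0, 0], "fingers": 3.5},
    {"xyz": [-0.3, 0, 0.1], "rotation": [0, 0, 0], "fingers": 3.5},
    {"xyz": [-0.3, 0, 0.1], "rotation": [0, 0, 0], "fingers": 3.5},
    {"xyz": [-0.2, 0, 0.1], "rotation": [0, 0, 0], "fingers": 6},
    {"xyz": [-0.2, 0, 0.1], "rotation": [0, 0, 0], "fingers": 6},
    {"xyz": [-0.2, 0, 0.1], "rotation": [0, 0, 0], "fingers": 6},
    {"xyz": [-0.2, 0, 0.1], "rotation": [0, 0, 0], "fingers": 6}
  ]
}}

```text
time_s: 9.8
position: [0.3446, 0.3445, 0.0463]
tool_rot: [[-0.905, -0.426, 0.0], [-0.426, 0.905, 0.0], [-0.0, -0.0, -1.0]]
ft_force: [-0.0, 0.7, -0.4]
opening: 0.702
finger_force: 0.0
```

Call:
{"name": "send_rows", "arguments": {
  "commands": [
    {"xyz": [1.5, 0, 0], "rotation": [0, 0, 0], "fingers": 6},
    {"xyz": [3.5, 0, -3], "rotation": [0, 0, 0], "fingers": 6},
    {"xyz": [6, 0, -8], "rotation": [0, 0, 0], "fingers": 6},
    {"xyz": [9, 0, -13], "rotation": [0, 0, 0], "fingers": 6},
    {"xyz": [9, 0, -16], "rotation": [0, 0, 0], "fingers": 6},
    {"xyz": [9, 0, -16], "rotation": [0, 0, 0], "fingers": 6}
  ]
}}

```text
time_s: 10.55
position: [0.2629, 0.3064, 0.2083]
tool_rot: [[-0.904, -0.427, 0.003], [-0.427, 0.904, 0.003], [-0.004, 0.002, -1.0]]
ft_force: [-1.1, 0.1, -0.5]
opening: 0.705
finger_force: 0.0
```

```bash
python3 - <<'E'
from plan import *
o=r.get_obs();print(dr(o["position"]),o["position"],o["opening"],np.round(o["ft_force"],1))
im,d,K,cw=grab("wrist");cv2.imwrite("pics/w4.png",cv2.cvtColor(im,cv2.COLOR_RGB2BGR));np.savez("w4.npz",im=im,d=d,K=K,cw=cw)
P=cloud(d,K,cw);D=dr(P)
b=(P[...,2]>.042)&(P[...,2]<.053)&(D[...,0]>-80)&(D[...,0]<-33)&(abs(D[...,1])<28)
print("carr",b.sum(),cv2.minAreaRect(D[b].astype(np.float32)),np.percentile(P[b][:,2],[5,50,95]))
E
```

```text
[-133.59572045    0.36567918] [0.26286328 0.30644859 0.20827503] 0.704635274085748 [-1.1  0.1 -0.5]
carr 904 ((-46.789398193359375, 0.12587928771972656), (45.6494026184082, 27.5462646484375), 89.8415298461914) [0.04477029 0.04705307 0.04813851]
```

View pics/w4.png

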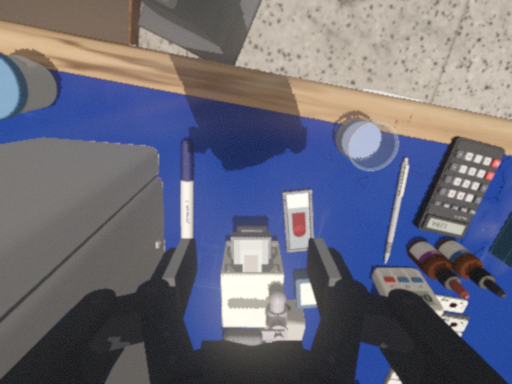

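The covered carrier is home: its end is at dryer x = -60.5, it is centred, and its top is at 47 mm. The open carrier's corners read (284,193) (311,190) (314,248) (288,252). I'll cast those and plan the grasp.

```bash
python3 - <<'E'
from plan import *
z=np.load("w4.npz");K,cw=z["K"],z["cw"]
W=np.array([ray(p,.006,K,cw)[:2] for p in [(284,193),(311,190),(314,248),(288,252)]])*1000
print(W.mean(0),[round(float(np.linalg.norm(W[i]-W[i-1])),1) for i in range(4)],[round(float(np.degrees(np.arctan2(*(v)[::-1]))),1) for v in (W[3]-W[0],W[2]-W[1])])
print(dr(W/1000).round(0).tolist())
a=np.radians(31.5);c=np.array([.3065,.392])
g=c-.030*np.array([np.cos(a),np.sin(a)]);print(dr(g))
rows([(np.r_[g,.05],a+np.pi/2),(np.r_[g,.012],a+np.pi/2)])
E
```

```text
[305.50841783 393.52618707] [82.5, 32.8, 80.6, 34.1] [31.0, 31.9]
[[-97.0, 40.0], [-100.0, 73.0], [-20.0, 82.0], [-14.0, 49.0]]
[-87.50484307  55.90327236]
[-4.63, 5.57, 15.69] [0.001, 0.002, -0.109]
[-4.62, 5.57, 19.49] [0.001, 0.002, -0.109]
```

Call:
{"name": "send_rows", "arguments": {
  "commands": [
    {"xyz": [-2, 3, 4], "rotation": [0, 0, -0.05], "fingers": 5},
    {"xyz": [-4.6, 5.6, 9], "rotation": [0, 0, -0.109], "fingers": 5},
    {"xyz": [-4.6, 5.6, 14], "rotation": [0, 0, -0.109], "fingers": 5},
    {"xyz": [-4.6, 5.6, 18], "rotation": [0, 0, -0.109], "fingers": 5},
    {"xyz": [-4.6, 5.6, 19.2], "rotation": [0, 0, -0.109], "fingers": 5},
    {"xyz": [-4.6, 5.6, 19.3], "rotation": [0, 0, -0.109], "fingers": 5},
    {"xyz": [-4.6, 5.6, 19.3], "rotation": [0, 0, -0.109], "fingers": 5}
  ]
}}

```text
time_s: 11.48
position: [0.2809, 0.3765, 0.0138]
tool_rot: [[-0.853, -0.522, 0.0], [-0.522, 0.853, 0.0], [-0.001, 0.0, -1.0]]
ft_force: [-0.2, -0.3, 0.1]
opening: 0.583
finger_force: 0.0
```

Call:
{"name": "send_rows", "arguments": {
  "commands": [
    {"xyz": [0, 0, 0], "rotation": [0, 0, 0], "fingers": 3.5},
    {"xyz": [0, 0, 0], "rotation": [0, 0, 0], "fingers": 2.8},
    {"xyz": [0, 0, 0], "rotation": [0, 0, 0], "fingers": 2.8},
    {"xyz": [0, 0, 0], "rotation": [0, 0, 0], "fingers": 2.8},
    {"xyz": [0, 0, 0], "rotation": [0, 0, 0], "fingers": 2.8}
  ],
  "newtons": 35
}}

```text
time_s: 12.1
position: [0.2811, 0.3767, 0.0143]
tool_rot: [[-0.853, -0.522, 0.001], [-0.522, 0.853, 0.001], [-0.001, 0.001, -1.0]]
ft_force: [-1.0, -1.6, 5.0]
opening: 0.403
finger_force: 34.4
```

```bash
python3 - <<'E'
from plan import *
o=r.get_obs();print(o["position"])
rows([(w(-118,0,100),A+np.pi/2),(w(-118,0,59+1000*o["position"][2]),A+np.pi/2)])
E
```

```text
[0.281057   0.37670573 0.01428088]
[3.66, -5.24, -8.58] [0.001, 0.001, 0.109]
[3.66, -5.25, -5.91] [0.001, 0.001, 0.109]
```

Call:
{"name": "send_rows", "arguments": {
  "commands": [
    {"xyz": [0, 0, -2], "rotation": [0, 0, 0], "fingers": 2.8},
    {"xyz": [1, 0, -5], "rotation": [0, 0, 0], "fingers": 2.8},
    {"xyz": [3.7, 0, -8.5], "rotation": [0, 0, 0.03], "fingers": 2.8},
    {"xyz": [3.7, -2, -8.5], "rotation": [0, 0, 0.07], "fingers": 2.8},
    {"xyz": [3.7, -5.2, -8], "rotation": [0, 0, 0.109], "fingers": 2.8},
    {"xyz": [3.7, -5.2, -6], "rotation": [0, 0, 0.109], "fingers": 2.8},
    {"xyz": [3.7, -5.2, -6], "rotation": [0, 0, 0.109], "fingers": 2.8},
    {"xyz": [3.7, -5.2, -6], "rotation": [0, 0, 0.109], "fingers": 2.8}
  ]
}}

```text
time_s: 13.1
position: [0.2764, 0.313, 0.0739]
tool_rot: [[-0.905, -0.426, 0.0], [-0.426, 0.905, 0.0], [-0.001, 0.0, -1.0]]
ft_force: [0.4, 0.1, -1.2]
opening: 0.403
finger_force: 35.3
```

```bash
python3 - <<'E'
from plan import *
o=r.get_obs();print(dr(o["position"]),o["position"])
im,d,K,cw=grab("wrist");cv2.imwrite("pics/w5.png",cv2.cvtColor(im,cv2.COLOR_RGB2BGR))
P=cloud(d,K,cw);D=dr(P);R0=np.array(o["tool_rot"]).reshape(3,3)
b=(P[...,2]>.055)&(P[...,2]<.072)&(D[...,0]>-150)&(D[...,0]<-95)&(abs(D[...,1])<15)
print("carr",b.sum(),np.percentile(D[b],[1,50,99],axis=0).round(1).tolist(),np.percentile(P[b][:,2],[5,50,95]))
E
```

```text
[-118.53169561    0.50620759] [0.27643378 0.31298969 0.07394275]
carr 3233 [[-131.1, -14.7], [-114.9, -0.0], [-95.5, 14.8]] [0.06254928 0.06443598 0.06611917]
```

View pics/w5.png

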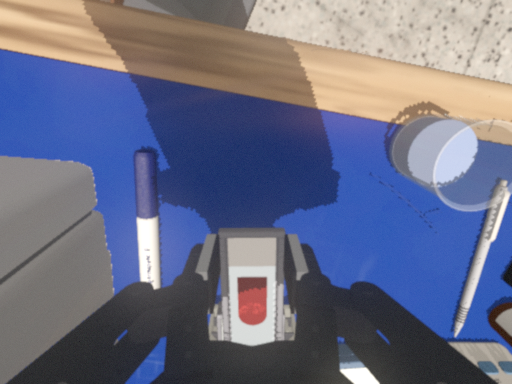

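The open carrier is straight in the grip, its rear edge at row 235 and level with the top guides. I'll insert it.

Call:
{"name": "send_rows", "arguments": {
  "commands": [
    {"xyz": [-0.8, -0.05, 0.05], "rotation": [0, 0, 0], "fingers": 2.8},
    {"xyz": [-1.6, -0.05, 0.05], "rotation": [0, 0, 0], "fingers": 2.8},
    {"xyz": [-2.2, -0.05, 0.05], "rotation": [0, 0, 0], "fingers": 2.8},
    {"xyz": [-2.8, -0.05, 0.05], "rotation": [0, 0, 0], "fingers": 2.8},
    {"xyz": [-3.4, -0.05, 0.05], "rotation": [0, 0, 0], "fingers": 2.8},
    {"xyz": [-3.4, -0.05, 0.05], "rotation": [0, 0, 0], "fingers": 2.8}
  ]
}}

```text
time_s: 13.9
position: [0.3077, 0.3269, 0.0727]
tool_rot: [[-0.905, -0.426, 0.0], [-0.426, 0.905, -0.0], [-0.0, -0.0, -1.0]]
ft_force: [-0.8, -0.3, -0.4]
opening: 0.405
finger_force: 35.3
```

Call:
{"name": "send_rows", "arguments": {
  "commands": [
    {"xyz": [-0.8, 0, 0], "rotation": [0, 0, 0], "fingers": 2.8},
    {"xyz": [-1.6, 0, 0], "rotation": [0, 0, 0], "fingers": 2.8},
    {"xyz": [-2.3, 0, 0], "rotation": [0, 0, 0], "fingers": 2.8},
    {"xyz": [-2.9, 0, 0], "rotation": [0, 0, 0], "fingers": 2.8},
    {"xyz": [-3.3, 0, 0], "rotation": [0, 0, 0], "fingers": 2.8},
    {"xyz": [-3.5, 0, 0.1], "rotation": [0, 0, 0], "fingers": 2.8},
    {"xyz": [-3.6, 0, 0.15], "rotation": [0, 0, 0], "fingers": 2.8},
    {"xyz": [-3.7, 0, 0.15], "rotation": [0, 0, 0], "fingers": 2.8},
    {"xyz": [-3.8, 0, 0.15], "rotation": [0, 0, 0], "fingers": 2.8},
    {"xyz": [-3.8, 0, 0.15], "rotation": [0, 0, 0], "fingers": 2.8}
  ]
}}

```text
time_s: 15.15
position: [0.3411, 0.3426, 0.0711]
tool_rot: [[-0.905, -0.426, -0.001], [-0.426, 0.905, -0.001], [0.001, -0.0, -1.0]]
ft_force: [-2.6, -0.8, -0.6]
opening: 0.405
finger_force: 35.4
```

Call:
{"name": "send_rows", "arguments": {
  "commands": [
    {"xyz": [-0.15, 0, 0], "rotation": [0, 0, 0], "fingers": 2.8},
    {"xyz": [-0.3, 0, 0.05], "rotation": [0, 0, 0], "fingers": 2.8},
    {"xyz": [-0.3, 0, 0.05], "rotation": [0, 0, 0], "fingers": 2.8},
    {"xyz": [-0.2, 0, 0.05], "rotation": [0, 0, 0], "fingers": 5},
    {"xyz": [-0.2, 0, 0.05], "rotation": [0, 0, 0], "fingers": 5},
    {"xyz": [-0.2, 0, 0.05], "rotation": [0, 0, 0], "fingers": 5},
    {"xyz": [-0.2, 0, 0.05], "rotation": [0, 0, 0], "fingers": 5}
  ]
}}

```text
time_s: 16.02
position: [0.3437, 0.3438, 0.0709]
tool_rot: [[-0.905, -0.426, 0.0], [-0.426, 0.905, 0.0], [-0.0, -0.0, -1.0]]
ft_force: [-0.7, 1.5, 1.8]
opening: 0.587
finger_force: 0.0
```

Call:
{"name": "send_rows", "arguments": {
  "commands": [
    {"xyz": [1.5, 0, 0], "rotation": [0, 0, 0], "fingers": 5},
    {"xyz": [3.5, 0, -3], "rotation": [0, 0, 0], "fingers": 5},
    {"xyz": [6, 0, -8], "rotation": [0, 0, 0], "fingers": 5},
    {"xyz": [9, 0, -13], "rotation": [0, 0, 0], "fingers": 5},
    {"xyz": [9, 0, -14], "rotation": [0, 0, 0], "fingers": 5},
    {"xyz": [9, 0, -14], "rotation": [0, 0, 0], "fingers": 5}
  ]
}}

```text
time_s: 16.77
position: [0.262, 0.3055, 0.211]
tool_rot: [[-0.905, -0.426, 0.001], [-0.426, 0.905, 0.001], [-0.002, 0.001, -1.0]]
ft_force: [1.0, -0.2, -0.3]
opening: 0.581
finger_force: 0.0
```

```bash
python3 - <<'E'
from plan import *
o=r.get_obs();print(dr(o["position"]),o["position"],o["opening"],np.round(o["ft_force"],1),np.round(o["qpos"],2))
im,d,K,cw=grab("wrist");np.savez("w6.npz",im=im,d=d,K=K,cw=cw);cv2.imwrite("pics/w6.png",cv2.cvtColor(im,cv2.COLOR_RGB2BGR))
P=cloud(d,K,cw);D=dr(P)
for lo,hi in((.042,.052),(.055,.067)):
    b=(P[...,2]>lo)&(P[...,2]<hi)&(D[...,0]>-80)&(D[...,0]<-33)&(abs(D[...,1])<28)
    print("carr",b.sum(),cv2.minAreaRect(D[b].astype(np.float32)),np.percentile(P[b][:,2],[5,50,95]))
b=(P[...,2]>.105)&(P[...,2]<.13)&(abs(D[...,0]-5)<45)&(abs(D[...,1])<45)
print("handle",b.sum(),cv2.minAreaRect(D[b].astype(np.float32)) if b.sum() else"")
z=np.load("top.npz");P=cloud(z["d"],z["K"],z["cw"]);D=dr(P)
for y0 in range(-70,50,20):
    b=(D[...,1]>y0)&(D[...,1]<y0+20)&(D[...,0]>43)&(D[...,0]<120)&(P[...,2]>.1); print(y0,b.sum(),[(x,np.round([P[b&(D[...,0]>x)&(D[...,0]<x+10)][:,2].min(initial=9),P[b&(D[...,0]>x)&(D[...,0]<x+10)][:,2].max(initial=0)],3).tolist()) for x in(45,55,65,75,85)])
E
```

```text
[-1.34784974e+02 -1.26931668e-01] [0.26199695 0.3054965  0.21102357] 0.5808649623059396 [ 1.  -0.2 -0.3] [ 0.86  0.04 -0.34  1.19 -0.    0.42]
carr 387 ((-46.65167236328125, 0.14540672302246094), (45.33613586425781, 27.264368057250977), 89.98222351074219) [0.04317971 0.04699058 0.04831174]
carr 734 ((-46.86557388305664, -0.47929954528808594), (27.593847274780273, 35.590736389160156), 0.6083985567092896) [0.05914233 0.0612715  0.06304776]
handle 930 ((9.414466857910156, 6.066493988037109), (61.94822311401367, 17.762788772583008), 85.53250122070312)
-70 5 [(45, [9.0, 0.0]), (55, [9.0, 0.0]), (65, [9.0, 0.0]), (75, [9.0, 0.0]), (85, [9.0, 0.0])]
-50 239 [(45, [9.0, 0.0]), (55, [9.0, 0.0]), (65, [0.153, 0.167]), (75, [0.16, 0.166]), (85, [0.16, 0.166])]
-30 333 [(45, [9.0, 0.0]), (55, [0.319, 0.325]), (65, [0.152, 0.334]), (75, [0.161, 0.34]), (85, [0.161, 0.346])]
-10 572 [(45, [0.362, 0.378]), (55, [0.317, 0.383]), (65, [0.153, 0.381]), (75, [0.153, 0.365]), (85, [0.163, 0.354])]
10 661 [(45, [0.36, 0.376]), (55, [0.321, 0.383]), (65, [0.242, 0.381]), (75, [0.154, 0.368]), (85, [0.161, 0.354])]
30 649 [(45, [0.369, 0.369]), (55, [0.316, 0.365]), (65, [0.22, 0.337]), (75, [0.112, 0.344]), (85, [0.116, 0.346])]
```

View pics/w6.png

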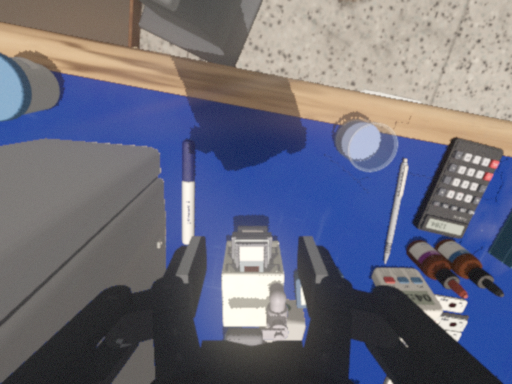

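Both carriers are home: the top one is at dryer x = -60.6 to -33, z about 61, and the middle one is unchanged. The handle is still across at (265,330). To reopen I'll come in behind the handle with closed fingers tilted, so the body leans to the front and away from the microscope.

```bash
cat > tilt.py <<'E'
from plan import *
RT=Rdown(A+np.pi/2)@Rt.from_rotvec([0,-.45,0]).as_matrix()
def trows(L):
    o=r.get_obs();R0=np.array(o["tool_rot"]).reshape(3,3);p0=np.array(o["position"])
    v=Rt.from_matrix(R0.T@RT).as_rotvec().round(3).tolist()
    for x,y,z in L: print((R0.T@(w(x,y,z)-p0)*100).round(2).tolist(),v)
E
python3 - <<'E'
from tilt import *
trows([(-100,-14,180),(-40,-14,180),(38,-14,180)])
E
```

```text
[-3.5, -1.37, 3.01] [-0.0, -0.45, 0.001]
[-9.5, -1.37, 3.01] [-0.0, -0.45, 0.001]
[-17.3, -1.37, 3.01] [-0.0, -0.45, 0.001]
```

Call:
{"name": "send_rows", "arguments": {
  "commands": [
    {"xyz": [0, -0.5, 1], "rotation": [0, -0.15, 0], "fingers": 0},
    {"xyz": [-1.5, -1, 2], "rotation": [0, -0.3, 0], "fingers": 0},
    {"xyz": [-3.5, -1.4, 3], "rotation": [0, -0.45, 0], "fingers": 0},
    {"xyz": [-6.5, -1.4, 3], "rotation": [0, -0.45, 0], "fingers": 0},
    {"xyz": [-9.5, -1.4, 3], "rotation": [0, -0.45, 0], "fingers": 0},
    {"xyz": [-9.5, -1.4, 3], "rotation": [0, -0.45, 0], "fingers": 0}
  ]
}}

```text
time_s: 17.58
position: [0.355, 0.3332, 0.1789]
tool_rot: [[-0.816, -0.425, 0.392], [-0.383, 0.905, 0.183], [-0.433, -0.001, -0.901]]
ft_force: [-0.3, -0.7, -0.8]
opening: -0.002
finger_force: 0.0
```

```bash
python3 - <<'E'
from tilt import *
o=r.get_obs();print(dr(o["position"]),o["position"],np.round(o["qpos"],2))
L=[(0,-14,175),(37,-14,175),(37,-14,124.5)]
ax=np.array([12,26.])
for i in range(12):
    th=i*1.571/11; D=19+2.5*i/11; rr=40-4*i/11
    c=ax+rr*np.array([-np.sin(th),-np.cos(th)])+D*np.array([np.cos(th),-np.sin(th)]); L.append((*c,124.5))
L.append((c[0],c[1]+3,124.5)); print(np.round(L,1).tolist())
trows(L)
E
```

```text
[-38.84349286 -14.69866678] [0.35501174 0.33316149 0.17894398] [ 0.86 -0.06 -0.64  0.58 -0.18  0.38]
[[0.0, -14.0, 175.0], [37.0, -14.0, 175.0], [37.0, -14.0, 124.5], [31.0, -14.0, 124.5], [25.4, -16.0, 124.5], [19.6, -17.2, 124.5], [13.7, -17.6, 124.5], [7.9, -17.2, 124.5], [2.2, -16.0, 124.5], [-3.3, -14.2, 124.5], [-8.4, -11.6, 124.5], [-13.1, -8.3, 124.5], [-17.3, -4.5, 124.5], [-21.0, -0.2, 124.5], [-24.0, 4.5, 124.5], [-24.0, 7.5, 124.5]]
[-3.33, 0.07, 2.04] [-0.002, -0.002, -0.0]
[-6.67, 0.08, 3.64] [-0.002, -0.002, -0.0]
[-4.48, 0.08, 8.19] [-0.002, -0.002, -0.0]
[-3.94, 0.08, 7.93] [-0.002, -0.002, -0.0]
[-3.43, -0.11, 7.69] [-0.002, -0.002, -0.0]
[-2.91, -0.23, 7.44] [-0.002, -0.002, -0.0]
[-2.38, -0.27, 7.18] [-0.002, -0.002, -0.0]
[-1.86, -0.24, 6.93] [-0.002, -0.002, -0.0]
[-1.34, -0.12, 6.69] [-0.002, -0.002, -0.0]
[-0.85, 0.06, 6.45] [-0.002, -0.002, -0.0]
[-0.39, 0.32, 6.23] [-0.002, -0.002, -0.0]
[0.04, 0.64, 6.02] [-0.002, -0.002, -0.0]
[0.42, 1.03, 5.84] [-0.002, -0.002, -0.0]
[0.75, 1.46, 5.68] [-0.002, -0.002, -0.0]
[1.02, 1.93, 5.55] [-0.002, -0.002, -0.0]
[1.02, 2.23, 5.55] [-0.002, -0.002, -0.0]
```

Call:
{"name": "send_rows", "arguments": {
  "commands": [
    {"xyz": [-3.3, 0.1, 2], "rotation": [0, 0, 0], "fingers": 0},
    {"xyz": [-6.7, 0.1, 3.6], "rotation": [0, 0, 0], "fingers": 0},
    {"xyz": [-6.7, 0.1, 3.6], "rotation": [0, 0, 0], "fingers": 0},
    {"xyz": [-6, 0.1, 5.2], "rotation": [0, 0, 0], "fingers": 0},
    {"xyz": [-5.2, 0.1, 6.8], "rotation": [0, 0, 0], "fingers": 0},
    {"xyz": [-4.5, 0.1, 8.2], "rotation": [0, 0, 0], "fingers": 0},
    {"xyz": [-4.5, 0.1, 8.2], "rotation": [0, 0, 0], "fingers": 0}
  ]
}}

```text
time_s: 18.45
position: [0.4204, 0.3649, 0.1242]
tool_rot: [[-0.816, -0.426, 0.39], [-0.385, 0.905, 0.182], [-0.431, -0.002, -0.902]]
ft_force: [0.4, 0.3, 0.6]
opening: -0.001
finger_force: 0.0
```

```bash
python3 - <<'E'
from tilt import *
o=r.get_obs();print(dr(o["position"]),o["position"],np.round(o["ft_force"],1),np.round(o["wrist_torque"],2))
E
```

```text
[ 33.81412148 -13.85278663] [0.42039416 0.36486298 0.12418636] [0.4 0.3 0.6] [-0.21  0.4  -0.01]
```

Call:
{"name": "send_rows", "arguments": {
  "commands": [
    {"xyz": [0.5, -0.1, -0.25], "rotation": [0, 0, 0], "fingers": 0},
    {"xyz": [1.1, -0.2, -0.5], "rotation": [0, 0, 0], "fingers": 0},
    {"xyz": [1.6, -0.3, -0.75], "rotation": [0, 0, 0], "fingers": 0},
    {"xyz": [2.1, -0.4, -1.0], "rotation": [0, 0, 0], "fingers": 0},
    {"xyz": [2.6, -0.35, -1.25], "rotation": [0, 0, 0], "fingers": 0},
    {"xyz": [3.1, -0.2, -1.5], "rotation": [0, 0, 0], "fingers": 0},
    {"xyz": [3.6, 0, -1.75], "rotation": [0, 0, 0], "fingers": 0},
    {"xyz": [4.1, 0.2, -1.95], "rotation": [0, 0, 0], "fingers": 0},
    {"xyz": [4.5, 0.55, -2.15], "rotation": [0, 0, 0], "fingers": 0},
    {"xyz": [4.9, 0.9, -2.35], "rotation": [0, 0, 0], "fingers": 0},
    {"xyz": [4.9, 0.9, -2.35], "rotation": [0, 0, 0], "fingers": 0}
  ]
}}

```text
time_s: 19.82
position: [0.3687, 0.3514, 0.126]
tool_rot: [[-0.815, -0.427, 0.392], [-0.385, 0.904, 0.185], [-0.434, -0.0, -0.901]]
ft_force: [-0.2, -1.1, 0.7]
opening: -0.002
finger_force: 0.5
```

```bash
python3 - <<'E'
from tilt import *
o=r.get_obs();print(dr(o["position"]),o["position"],np.round(o["ft_force"],1))
trows([(-22,-.2,124.5),(-24,4.5,124.5),(-24,7.5,124.5)])
E
```

```text
[-18.75002912  -4.04311679] [0.36865594 0.3513583  0.12595945] [-0.2 -1.1  0.7]
[0.36, 0.38, -0.01] [0.0, -0.001, 0.001]
[0.54, 0.85, -0.1] [0.0, -0.001, 0.001]
[0.53, 1.15, -0.1] [0.0, -0.001, 0.001]
```

Call:
{"name": "send_rows", "arguments": {
  "commands": [
    {"xyz": [0.35, 0.4, 0], "rotation": [0, 0, 0], "fingers": 0},
    {"xyz": [0.5, 0.7, -0.1], "rotation": [0, 0, 0], "fingers": 0},
    {"xyz": [0.5, 0.9, -0.1], "rotation": [0, 0, 0], "fingers": 0},
    {"xyz": [0.5, 1.05, -0.1], "rotation": [0, 0, 0], "fingers": 0},
    {"xyz": [0.5, 1.15, -0.1], "rotation": [0, 0, 0], "fingers": 0},
    {"xyz": [0.5, 1.15, -0.1], "rotation": [0, 0, 0], "fingers": 0}
  ]
}}

```text
time_s: 20.58
position: [0.3599, 0.3591, 0.1247]
tool_rot: [[-0.815, -0.426, 0.393], [-0.384, 0.905, 0.184], [-0.434, -0.001, -0.901]]
ft_force: [-0.3, -4.4, 0.2]
opening: 0.003
finger_force: 2.2
```

```bash
python3 - <<'E'
from tilt import *
o=r.get_obs();print(dr(o["position"]),np.round(o["ft_force"],1))
E
```

```text
[-23.40471804   6.72412239] [-0.3 -4.4  0.2]
```

Call:
{"name": "send_rows", "arguments": {
  "commands": [
    {"xyz": [0, 0.15, 0], "rotation": [0, 0, 0], "fingers": 0},
    {"xyz": [0, 0.3, 0], "rotation": [0, 0, 0], "fingers": 0},
    {"xyz": [0, 0.3, 0], "rotation": [0, 0, 0], "fingers": 0}
  ]
}}

```text
time_s: 20.95
position: [0.3594, 0.3598, 0.1245]
tool_rot: [[-0.815, -0.423, 0.396], [-0.383, 0.906, 0.179], [-0.434, -0.006, -0.901]]
ft_force: [4.9, -14.9, 5.6]
opening: -0.002
finger_force: 8.2
```

The force rose to about 15 N with little motion, so the handle is at its stop. I'll back off, lift and check.

Call:
{"name": "send_rows", "arguments": {
  "commands": [
    {"xyz": [0, -1.5, 0], "rotation": [0, 0, 0], "fingers": 0},
    {"xyz": [1, -2.5, -4], "rotation": [0, 0, 0], "fingers": 0},
    {"xyz": [4, -2.5, -9], "rotation": [0, 0.15, 0], "fingers": 0},
    {"xyz": [7, -2.5, -12], "rotation": [0, 0.3, 0], "fingers": 0},
    {"xyz": [9, -2.5, -12], "rotation": [0, 0.45, 0], "fingers": 0},
    {"xyz": [9, -2.5, -12], "rotation": [0, 0.45, 0], "fingers": 0}
  ]
}}

```text
time_s: 21.7
position: [0.2499, 0.2839, 0.1937]
tool_rot: [[-0.905, -0.425, -0.0], [-0.425, 0.905, 0.0], [0.0, 0.001, -1.0]]
ft_force: [-0.3, 0.2, -1.3]
opening: -0.001
finger_force: 0.0
```

```bash
python3 - <<'E'
from plan import *
o=r.get_obs();print(dr(o["position"]),o["position"],np.round(o["ft_force"],1))
im,d,K,cw=grab("wrist");cv2.imwrite("pics/w7.png",cv2.cvtColor(im,cv2.COLOR_RGB2BGR))
P=cloud(d,K,cw);D=dr(P)
b=(P[...,2]>.108)&(P[...,2]<.13)&(abs(D[...,0]+10)<45)&(abs(D[...,1])<45)
print("handle",b.sum(),cv2.minAreaRect(D[b].astype(np.float32)) if b.sum() else"")
for lo,hi in((.042,.052),(.055,.067)):
    b=(P[...,2]>lo)&(P[...,2]<hi)&(D[...,0]>-80)&(D[...,0]<-33)&(abs(D[...,1])<28)
    print("carr",b.sum(),cv2.minAreaRect(D[b].astype(np.float32)))
E
```

```text
[-154.89508981  -14.51953649] [0.24992885 0.28391121 0.19371263] [-0.3  0.2 -1.3]
handle 0 
carr 60 ((-51.2315788269043, 20.592790603637695), (17.48066520690918, 4.679645538330078), 1.6648955345153809)
carr 0 ((0.0, 0.0), (0.0, 0.0), 0.0)
```

View pics/w7.png

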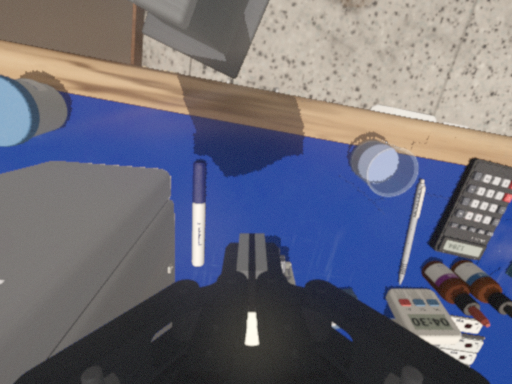

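This view only shows the gripper hiding the dryer, with the marker undisturbed at (198,212). I'll open the fingers, raise and measure numerically.

Call:
{"name": "send_rows", "arguments": {
  "commands": [
    {"xyz": [1, 2, -3], "rotation": [0, 0, 0], "fingers": 6},
    {"xyz": [1, 1.5, -6], "rotation": [0, 0, 0], "fingers": 6},
    {"xyz": [1, 1.5, -6], "rotation": [0, 0, 0], "fingers": 6},
    {"xyz": [1, 1.5, -6], "rotation": [0, 0, 0], "fingers": 6}
  ]
}}

```text
time_s: 22.25
position: [0.2334, 0.2922, 0.2535]
tool_rot: [[-0.905, -0.426, 0.001], [-0.426, 0.905, 0.001], [-0.001, 0.0, -1.0]]
ft_force: [-1.1, -0.1, -0.6]
opening: 0.7
finger_force: 0.0
```

```bash
python3 - <<'E'
from plan import *
for nm in("wrist","top"):
  im,d,K,cw=grab(nm);P=cloud(d,K,cw);D=dr(P)
  b=(P[...,2]>.108)&(P[...,2]<.13)&(abs(D[...,0]+10)<45)&(abs(D[...,1])<45)
  g=b&(D[...,0]<-6)
  print(nm,"handle",b.sum(),cv2.minAreaRect(D[b].astype(np.float32)) if b.sum() else"",g.sum(),D[g].mean(0) if g.sum() else "")
  if g.sum()>20: print(cv2.fitLine(D[g].astype(np.float32),cv2.DIST_HUBER,0,.01,.01).ravel(),cv2.minAreaRect(D[g].astype(np.float32)))
  for lo,hi in((.042,.052),(.055,.067)):
    b=(P[...,2]>lo)&(P[...,2]<hi)&(D[...,0]>-80)&(D[...,0]<-33)&(abs(D[...,1])<28)
    print("carr",b.sum(),cv2.minAreaRect(D[b].astype(np.float32)) if b.sum() else "")
E
```

```text
wrist handle 574 ((-9.270122528076172, 26.352569580078125), (61.96687316894531, 18.972082138061523), 1.1716394424438477) 385 [-26.03817512  26.83555737]
[  0.99956715  -0.02941944 -26.319796    26.708496  ] ((-23.233165740966797, 27.27320671081543), (13.966795921325684, 33.90311813354492), 89.22522735595703)
carr 294 ((-46.8023796081543, -0.42622947692871094), (45.35771560668945, 27.3514461517334), 89.8026351928711)
carr 552 ((-46.7623176574707, -0.32948875427246094), (27.24875259399414, 35.655887603759766), 0.5502740144729614)
top handle 199 ((-8.907865524291992, 26.637351989746094), (18.656631469726562, 61.38203811645508), 86.51990509033203) 111 [-22.91424602  25.47513227]
[ 9.9997473e-01  7.1107224e-03 -2.2881695e+01  2.5535423e+01] ((-22.820270538330078, 25.463653564453125), (33.645263671875, 12.94189453125), 0.1781187504529953)
carr 54 ((-46.797306060791016, -2.0862083435058594), (45.36719512939453, 25.933494567871094), 89.26361846923828)
carr 200 ((-46.448341369628906, -1.9375), (35.668968200683594, 26.438032150268555), 89.41642761230469)
```

The handle points to the front at y = 26 mm, in line within measurement noise, and both carriers are home. I'll hand it in.

```bash
python3 -c "
from workcell import r
print(r.sign_off())"
```

```text
the job is handed in; nothing more can be done
None
```

Job handed in at about 22 s: I shut the cock, slid the covered carrier into the middle guides and the open one into the top guides, both measured fully home, then reopened the cock to its stop; sign-off returned no verdict.

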